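# Screw the lid onto the objective can without crossing its thread

## Task

Put the loose white lid on the neck of the aluminium can that stands in the sprung capping nest and screw it clockwise until it is fully home, then let go. You cannot see where the thread starts, so turn gently under light pressure: if it binds early it is crossed, so stop at once, turn it back until the lid drops into the thread, and start again. Never force it, neither wrenching the nest round on its spring nor pushing it down hard, and leave the other things on the bench where they are.

Things in the scene. Friction and masses are not known exactly. Their poses are not given: they have to be found in the camera images.
- lid: loose white ribbed round screw lid, 47 mm across, 27 mm high, 40 to 85 g, open side down on the table at the start. Origin: centre of its lower edge, z up. Bore 42 mm, inner ceiling 24 mm up. Inside, three round lugs 120 degrees apart (one along own +x), from 2 to 6 mm above the lower edge, reach in to a 33 mm circle. Grip round the ribs, TCP 22 to 24 mm above the origin
- lid_top (a point): centre of the lid's upper face, 27 mm above the lid's origin. Let go, the lid stays as it is. LID HEIGHT (lid origin relative to neck_rim, along z) tells the state: +2 mm lugs perched on the stops; -2 mm lugs on the flange top (crossed); -8 to -10 mm lugs fallen into the entries; then 2.9 mm down per rad clockwise; -13.3 mm fully home. Vertical play in the thread 1.2 mm
- neck_rim (a point): on the can's axis at the flat top of its thread flange (39 mm across), 100 mm above the table; yaw unrelated to the thread. Clockwise from above, each third of the flange has an upright stop (9 degrees wide, rising 4 mm above the top), an open entry (32 degrees, a lug has 19 of play), then 80 degrees of flange with the thread under it, ending at the next stop; thread angle unknown
- neck_top (a point): top of the can's neck, on its axis, 8 mm above neck_rim: 29 mm neck that passes between the lugs, its last 6 mm a cone down to 23 mm. Lugs on the flange top: clockwise binds against the stops within 80 degrees, anticlockwise slides to the entries and drops in. Lugs in the entries: anticlockwise binds, clockwise runs 80 to 100 degrees down the thread until it binds, home
- nest_press (a joint): how far the nest with the can (and neck_rim) is pushed straight down on its spring, m, 0 (rest) to 0.012. Yields at about 2.5 N, then 1 N per mm. More than 0.0105 (about 13 N) counts as forcing
- nest_twist (a joint): how far the nest with the can is turned on its torsion spring about the can's axis, rad, positive anticlockwise from above, 0 at rest, 1.2 N m per rad: a bind shows as the nest turning with the lid. Over 0.3 rad either way (0.36 N m) counts as forcing; a lid turning freely under light pressure drags it less than 0.08 rad
- nest: grey foot of the capping nest, fixed to the table, 110 (own x) x 96 mm, origin under its centre, on the can's axis; three grey jaws hold the can, 59 mm across and 72 mm above the table at most
- dish_35_a: bystander: round flat dish, 34 mm across, 11 mm high, lying on the table; origin at the centre of its underside
- tweezers: bystander: steel tweezers 118 mm long (own y), 9 mm thick, lying on the table; origin under its middle
- marker_black: bystander: black marker 132 mm long (own x), 13 mm thick, lying on the table; origin under its middle
Mind the look-alikes: they are no part of the job. Leave any yellow look-alike of the lid alone.

How it is judged:
By the outcome, as a careful person would: the job done as asked, in the order asked, and still so for the second after the job is handed in, with the robot touching nothing.
It also fails if it takes over 58 s, if anything falls off the work surface, if the arm or the gripper's body presses on something with over 40 N, if the wrist force passes 120 N, or if a joint passes its speed limit or range.

## Robot

A 6-joint arm with a two-finger parallel gripper is mounted at the origin on the work surface; the furniture and walls round the work are solid. World frame = base frame: x ahead of the robot, y to its left, z up, the work surface at z = 0. Lengths are in m, angles in degrees, forces in N, time in s.
With the tool pointing down it reaches from about 0.4 to 0.825 m from the base axis. Payload 7 kg.
Tool frame: the origin (TCP) lies between the finger pads, 19 mm behind the fingertips; this is the grasp point; z points along the fingers, y is the line along which they close (so a half turn about z gives the same grasp; the last joint's range is limited). The gripper opens to 88 mm and grips with 3 to 60 N. Pads are 19 mm wide; open, the fingers measure 130 mm over their backs; the gripper's body (78 mm by 193 mm) begins 47 mm behind the grasp point.
Start: joints at [79.761, 20.546, 0.682, 0, -70.136, -16.507], TCP at [0.304, 0.603, 0.245] pointing down, gripper open.
Joint ranges: [-176.03, 176.03], [-82.01, 121.73], [-58.28, 71.71], [-173.87, 95.51], [-174.79, -0.11], [-173.66, 173.66]. Speed limits (degrees/s): [136.94, 136.94, 172.46, 180, 180, 180].

## Interface

Orientations are given as [roll, pitch, yaw] about the fixed x, y, z axes, in that order (R = Rz(yaw) Ry(pitch) Rx(roll)).
In Python, from plant import r gives the robot as it stands. The module is installed in compiled form; this text tells all that it offers.
- The arm moves only by the tool jog_arm, never from a script. Its arguments are lists of equal length, an entry for each row: "travel": the shift along the tool's x, y, z each as a share of 50 cm, from -1 to 1, a list of three; "dr": the turn, a rotation vector about the tool's x, y, z each as a share of 360 degrees, from -1 to 1, a list of three; "claw": the opening, from 0 (shut) to 1 (fully open). A call has exactly 10 rows; each row is the pose to reach, as a shift and turn from the pose commanded when the call began, along the tool's axes at that moment, turning the shorter way round; what a row does not reach only later rows make up. A row lasts 1/8 s, in which the tool goes at most 62.5 mm and 10.7 degrees, less where a joint would pass 70% of its speed; a pose out of reach is approached as far as the arm can. A call with a number of a shift or a turn outside -1 to 1 is refused whole. A call with a gripper value outside its range is refused whole. The fingers move at their own pace and stop on an object; "newtons" is the grip in N (left out, the last holds). Time passes only in rows, so rows that repeat a pose let the fingers close, or fill a call up. It gives the time, the measured TCP pose, the force, the opening and the grip force at its end, in the units of the state.
- r.get_state(): the state, without advancing time (a new reading comes with each control period).
- r.capture(name): name is "side" or "top"; returns a dict with "pixels" (400x640x3 uint8, red, green, blue), "range_z" (400x640 float32, m along the optical axis (not along the pixel's ray), 0 where there is no reading), "fx", "fy", "cx", "cy" (pixels), "position" and "attitude" of the camera in the world. Camera axes: x right, y up, looking along -z (the intrinsics and any distortion apply to the point x, -y, -z); pixel columns grow to the right and rows downward; lengths in m; the calibration is good to about 2 mm. A picture is of the moment at which its call begins.
- r.close_job(): hands the job in; it is judged then, once.
Trained networks look in the newest picture that a camera, given by its name, has taken for a name from the list of things; names that differ only in an ending like _2 or _b are one class to them, and where a whole thing is asked for, a point or a joint stands for the part that bears it (a point fixed in the world has none). Each returns a list of dicts, best first, with "conf" (0 to 1); they miss things now and then, are a little off and sometimes report something else, mostly with a low value. They report only what shows in the picture. A call takes as long as a camera call. They do not tell look-alikes from the thing itself.
- r.boxes_of(name, camera): "extent" ([left, top, right, bottom] in pixels, round what is visible of it).
- r.regions_of(name, camera): "pixels" (400x640 bool, what is visible of it) and "extent" ([left, top, right, bottom] in pixels, round what is visible of it).
- r.tip_of(name, camera): "at" ([column, row] in pixels: a listed point, or the origin of a listed thing).
The state is a dict: "time_s": time; "joints": joint angles; "qd": joint speeds; "joint_torque": joint torques, N m; "tcp_pos": TCP position; "eef_rot": TCP orientation; "contact_force": force on the tool from outside, world axes, zero at the start; "moment": the same for the moment, N m; "gripper_width": finger opening in m; "gripper_force": force on a finger pad.
Only numpy, scipy, OpenCV 4.12 (cv2) and the standard library are available. Lean on these libraries where they do the work, as an engineer would, in place of code of your own. Each camera call takes 0.05 s, during which the arm holds its last target. There are 200 camera calls.

## Working session

There is one attempt and no reset: what is moved stays moved. The work goes in short steps, Python scripts to look and compute and a tool call to move; the robot and the scene stay as the last step left them, time stands still between calls to the robot, and variables do not carry over. Pictures are saved under pics/ and viewed, at most 10 in all, crops included, and the job is handed in when it is done.

Besides the shell and the picture viewer there is one more tool, called in YAML: its name, and indented under it one key for each argument. jog_arm: Moves the arm, as the interface text tells. Its arguments: {"type":"object","properties":{"travel":{"type":"array"},"dr":{"type":"array"},"claw":{"type":"array"},"newtons":{"type":"number"}},"required":["travel","dr","claw"]}

```bash
mkdir -p pics; cat > h.py <<'E'
import numpy as np, cv2
from plant import r
from scipy.spatial.transform import Rotation as R
def att(a):
    a=np.array(a,float)
    if a.shape==(3,3): return a
    return R.from_euler('xyz',a,degrees=True).as_matrix()
def world(c,u,v,d=None,z=None):
    ray=np.array([(u-c['cx'])/c['fx'],-(v-c['cy'])/c['fy'],-1.0])
    M=att(c['attitude']); w=M@ray; p=np.array(c['position'])
    if z is not None: return p+w*(z-p[2])/w[2]
    if d is None: d=c['range_z'][int(round(v)),int(round(u))]
    return p+w*d
def proj(c,P):
    q=att(c['attitude']).T@(np.array(P)-c['position'])
    return c['cx']+c['fx']*q[0]/-q[2], c['cy']-c['fy']*q[1]/-q[2]
E
python3 - <<'E'
from h import *
print(r.get_state())
ims=[]
for n in ['side','top']:
    c=r.capture(n); print(n,{k:c[k] for k in c if k not in('pixels','range_z')})
    ims.append(c['pixels'][:,:,::-1])
    for t in ['lid','lid_top','neck_rim','neck_top','nest']:
        for q in r.tip_of(t,n)[:3]:
            u,v=q['at']; print(t,q['conf'],np.round(q['at']),world(c,u,v).round(4) if 0<=u<639 and 0<=v<399 else '')
    for q in r.boxes_of('lid',n)[:4]: print('box',q)
    cv2.imwrite('pics/%s0.png'%n,ims[-1])
E
```

```text
{'time_s': 0.0, 'joints': array([ 7.97600386e+01,  2.05890769e+01,  6.34194753e-01, -2.14071900e-02,
       -7.01352958e+01, -1.65081720e+01]), 'qd': array([ 0.10736895, -0.0092885 ,  0.0593841 ,  0.0935287 , -0.02625966,
        0.03305892]), 'joint_torque': array([-1.87743390e-03, -5.82716596e+01,  2.93065274e+01,  6.99745461e+00,
        6.86368949e-03, -1.67727899e-04]), 'tcp_pos': array([0.3035919 , 0.60236156, 0.24444843]), 'eef_rot': array([ 1.79907820e+02, -6.33212809e-03, -2.67554183e+01]), 'contact_force': array([-0.11213224, -0.01205222, -0.36446052]), 'moment': array([0.01850538, 0.06977949, 0.01352949]), 'gripper_force': 0.0, 'gripper_width': 0.0878566319464208}
side {'fx': 482.13037443466106, 'fy': 482.13037443466106, 'cx': 316.39772867328566, 'cy': 192.138142433391, 'position': array([0.10108556, 0.56036307, 0.56769934]), 'attitude': array([  57.94602366,    0.99267328, -150.18372846])}
lid 0.69 [292. 259.] [0.468  0.0239 0.0254]
lid 0.56 [349. 296.] [0.3401 0.0587 0.0273]
lid 0.55 [273. 303.] [0.4373 0.1269 0.0252]
lid_top 0.93 [290. 251.] [0.4812 0.0082 0.0275]
lid_t
[... 554 characters left out ...]
265, -0.07997837,  0.95939912]), 'attitude': array([  4.19163066,   0.56903877, -91.05363358])}
lid 0.76 [287. 200.] [ 0.4799 -0.0005  0.0259]
lid 0.67 [268. 255.] [0.3615 0.0406 0.0285]
lid 0.56 [239. 216.] [0.4463 0.1039 0.0287]
lid_top 0.82 [262. 259.] [0.3532 0.0542 0.0274]
lid_top 0.7 [237. 215.] [0.4475 0.1091 0.0267]
lid_top 0.66 [282. 204.] [0.4702 0.0103 0.03  ]
neck_rim 0.7 [418. 201.] [ 0.4665 -0.2673  0.1084]
neck_top 0.62 [420. 201.] [ 0.4668 -0.2713  0.1089]
nest 0.95 [408. 203.] [ 0.4642 -0.2549  0.0723]
box {'extent': [275.7, 185.4, 298.6, 210.2], 'conf': 0.9}
box {'extent': [255.9, 249.0, 282.0, 267.1], 'conf': 0.71}
box {'extent': [224.4, 204.6, 251.4, 225.9], 'conf': 0.55}
```

```bash
python3 - <<'E'
import cv2,numpy as np
a=cv2.imread('pics/side0.png');b=cv2.imread('pics/top0.png')
x=cv2.resize(a[130:330,220:420],(400,400),interpolation=2)
y=cv2.resize(b[150:300,210:450],(640,400),interpolation=2)
cv2.imwrite('pics/c1.png',cv2.resize(np.hstack([x,y[:,:400]]),(800,400)))
E
```

```text
(no output)
```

View pics/c1.png

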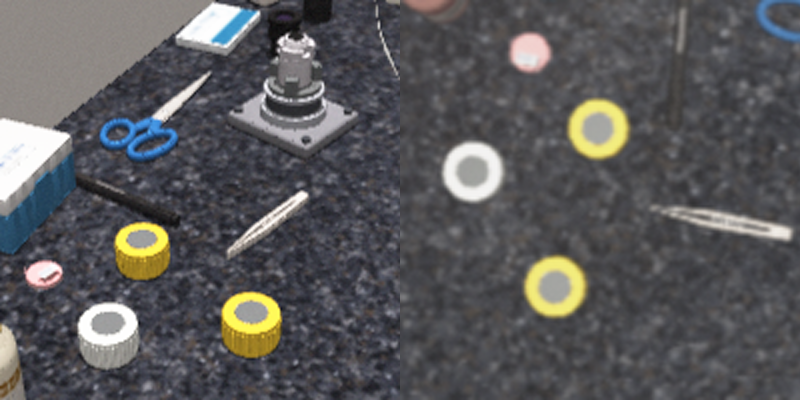

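View pics/top0.png

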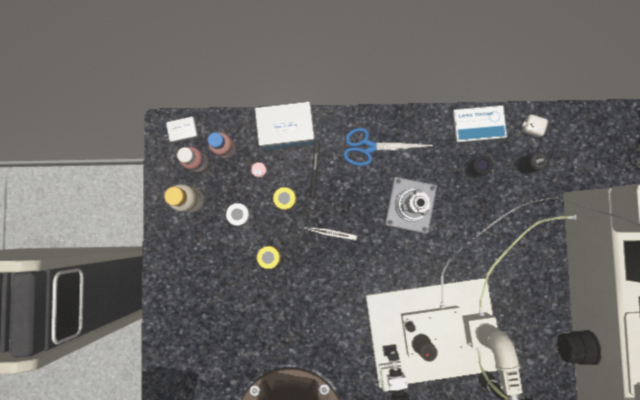

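White lid at top px (237,214) and side px (271,295). The other two candidates, top (285,198) and (268,257), are yellow look-alikes. The crop confirms the white one. Can in the nest at top px (420,201).

```bash
cat >> h.py <<'E'
def cloud(c):
    v,u=np.mgrid[0:400,0:640]; d=c['range_z']
    ray=np.stack([(u-c['cx'])/c['fx'],-(v-c['cy'])/c['fy'],-np.ones_like(d)],-1)*d[...,None]
    P=ray@att(c['attitude']).T+np.array(c['position']); P[d==0]=np.nan
    return P
def pts(c,xy,rad,z0,z1):
    P=cloud(c); m=(np.hypot(P[...,0]-xy[0],P[...,1]-xy[1])<rad)&(P[...,2]>z0)&(P[...,2]<z1)
    return P[m],m
E
python3 - <<'E'
from h import *
for n in ['side','top']:
    c=r.capture(n)
    for nm,xy,rad,z0,z1 in [('lid',(.447,.107),.04,.022,.035),('nk top',(.466,-.268),.03,.104,.12),('flange',(.466,-.268),.04,.09,.104),('jaws',(.466,-.268),.05,.06,.08)]:
        p,m=pts(c,xy,rad,z0,z1)
        if len(p)<5: print(n,nm,len(p)); continue
        (cx,cy),rr=cv2.minEnclosingCircle(p[:,:2].astype(np.float32))
        print(n,nm,len(p),'mean',p.mean(0).round(4),'mid',((p.min(0)+p.max(0))/2).round(4),'circ',round(cx,4),round(cy,4),round(rr,4),'z',np.percentile(p[:,2],[5,50,95]).round(4))
    for q in r.regions_of('nest',n)[:1]:
        pass
c=r.capture('top')
p,m=pts(c,(.466,-.268),.09,.012,.035)
print('nestrect',cv2.minAreaRect(p[:,:2].astype(np.float32)*1000))
E
```

```text
side lid 551 mean [0.4481 0.1101 0.0272] mid [0.4494 0.1082 0.0263] circ 0.4503 0.1085 0.0251 z [0.0239 0.0275 0.0292]
side nk top 77 mean [ 0.4615 -0.2679  0.1078] mid [ 0.4604 -0.2704  0.108 ] circ 0.4623 -0.2684 0.0163 z [0.1042 0.1081 0.1102]
side flange 134 mean [ 0.4594 -0.2618  0.0976] mid [ 0.4638 -0.2708  0.0971] circ 0.4629 -0.2711 0.0201 z [0.0909 0.0989 0.1031]
side jaws 224 mean [ 0.4593 -0.2634  0.0697] mid [ 0.4662 -0.2683  0.07  ] circ 0.4623 -0.2699 0.0305 z [0.0614 0.0704 0.0781]
top lid 369 mean [0.4505 0.1088 0.0272] mid [0.4515 0.1096 0.027 ] circ 0.4509 0.1093 0.0241 z [0.0243 0.0272 0.0298]
top nk top 142 mean [ 0.4639 -0.2701  0.1076] mid [ 0.4623 -0.2719  0.108 ] circ 0.4645 -0.2728 0.0165 z [0.1044 0.1076 0.1101]
top flange 174 mean [ 0.4637 -0.2682  0.0983] mid [ 0.4639 -0.2708  0.097 ] circ 0.464 -0.2708 0.0199 z [0.0909 0.0993 0.1032]
top jaws 109 mean [ 0.4627 -0.2649  0.0697] mid [ 0.4673 -0.2679  0.0678] circ 0.4641 -0.2703 0.0295 z [0.0616 0.0707 0.074 ]
nestrect ((464.2960510253906, -270.22076416015625), (95.765380859375, 109.5920639038086), 77.50939178466797)
```

```bash
cat >> h.py <<'E'
def go(p0,y0,p1,y1):
    M=R.from_euler('xyz',[180,0,y0],degrees=True).as_matrix()
    t=M.T@(np.array(p1)-p0)/.5
    print('travel',t.round(4),'dr z',round(-((y1-y0+180)%360-180)/360,4))
E
python3 - <<'E'
from h import *
go([.304,.603,.245],-26.75,[.4505,.109,.245],-90)
go([.304,.603,.245],-26.75,[.4505,.109,.09],-90)
s=r.get_state();print(s['tcp_pos'],s['eef_rot'])
E
```

```text
travel [0.7063 0.7504 0.    ] dr z 0.1757
travel [0.7063 0.7504 0.31  ] dr z 0.1757
[0.30379233 0.60275418 0.24538709] [-1.79998041e+02 -1.03029900e-03 -2.67460601e+01]
```

jog_arm:
  travel:
    - [0.706,0.75,0]
    - [0.706,0.75,0]
    - [0.706,0.75,0]
    - [0.706,0.75,0]
    - [0.706,0.75,0]
    - [0.706,0.75,0]
    - [0.706,0.75,0]
    - [0.706,0.75,0]
    - [0.706,0.75,0]
    - [0.706,0.75,0.25]
  dr:
    - [0,0,0.1757]
    - [0,0,0.1757]
    - [0,0,0.1757]
    - [0,0,0.1757]
    - [0,0,0.1757]
    - [0,0,0.1757]
    - [0,0,0.1757]
    - [0,0,0.1757]
    - [0,0,0.1757]
    - [0,0,0.1757]
  claw: [0.75,0.75,0.75,0.75,0.75,0.75,0.75,0.75,0.75,0.75]
  newtons: 15

```text
time_s: 2.2
tcp_pos: [0.4538, 0.1098, 0.1862]
eef_rot: [-179.5, 0.3, -90.1]
contact_force: [1.0, 1.2, -1.5]
gripper_width: 0.0656
gripper_force: 0.0
```

```bash
python3 - <<'E'
from h import *
s=r.get_state();print(s['tcp_pos'],s['eef_rot'],s['joints'])
c=r.capture('side'); p,m=pts(c,(.4505,.109),.04,.022,.035); print(len(p),(p.min(0)+p.max(0))/2)
cv2.imwrite('pics/s1.png',c['pixels'][100:400,150:500,::-1])
s=r.get_state();print(s['tcp_pos'],s['eef_rot'])
E
```

```text
[0.4537919  0.10981468 0.18618659] [-179.47432003    0.30988598  -90.0811377 ] [ 37.92608982   3.22615104 -30.0413962    0.09578785 -56.12747645
 -38.06161632]
549 [0.44973532 0.10798654 0.02641348]
[0.44733083 0.10734596 0.17577636] [ 1.79678263e+02 -4.92554683e-02 -9.01961420e+01]
```

View pics/s1.png

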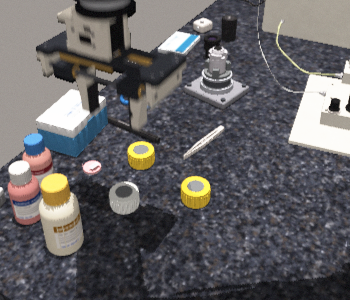

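Crop shows the white lid at (125,197) free below the gripper, neighbours clear. Descending.

jog_arm:
  travel:
    - [0,0,0.06]
    - [0,0,0.12]
    - [0,0,0.18]
    - [0,0,0.23]
    - [0,0,0.23]
    - [0,0,0.23]
    - [0,0,0.23]
    - [0,0,0.23]
    - [0,0,0.23]
    - [0,0,0.23]
  dr:
    - [0,0,0]
    - [0,0,0]
    - [0,0,0]
    - [0,0,0]
    - [0,0,0]
    - [0,0,0]
    - [0,0,0]
    - [0,0,0]
    - [0,0,0]
    - [0,0,0]
  claw: [0.75,0.75,0.75,0.75,0.75,0.75,0.75,0.75,0.75,0.75]

```text
time_s: 3.5
tcp_pos: [0.4503, 0.109, 0.068]
eef_rot: [-180.0, 0.0, -90.0]
contact_force: [-0.8, 0.4, -0.4]
gripper_width: 0.0655
gripper_force: 0.0
```

jog_arm:
  travel:
    - [0,0,0.04]
    - [0,0,0.07]
    - [0,0,0.089]
    - [0,0,0.089]
    - [0,0,0.089]
    - [0,0,0.089]
    - [0,0,0.089]
    - [0,0,0.089]
    - [0,0,0.089]
    - [0,0,0.089]
  dr:
    - [0,0,0]
    - [0,0,0]
    - [0,0,0]
    - [0,0,0]
    - [0,0,0]
    - [0,0,0]
    - [0,0,0]
    - [0,0,0]
    - [0,0,0]
    - [0,0,0]
  claw: [0.75,0.75,0.75,0.75,0.5,0.4,0.4,0.4,0.4,0.4]
  newtons: 25

```text
time_s: 4.75
tcp_pos: [0.4505, 0.1092, 0.0238]
eef_rot: [-180.0, 0.0, -90.0]
contact_force: [-2.1, -0.1, 6.0]
gripper_width: 0.0467
gripper_force: 25.0
```

jog_arm:
  travel:
    - [0,0,0]
    - [0,0,0]
    - [0,0,-0.04]
    - [0,0,-0.1]
    - [0,0,-0.2]
    - [0,0,-0.3]
    - [0,0,-0.3]
    - [0,0,-0.3]
    - [0,0,-0.3]
    - [0,0,-0.3]
  dr:
    - [0,0,0]
    - [0,0,0]
    - [0,0,0]
    - [0,0,0]
    - [0,0,0]
    - [0,0,0]
    - [0,0,0]
    - [0,0,0]
    - [0,0,0]
    - [0,0,0]
  claw: [0.4,0.4,0.4,0.4,0.4,0.4,0.4,0.4,0.4,0.4]

```text
time_s: 6.0
tcp_pos: [0.4498, 0.1087, 0.1723]
eef_rot: [179.9, -0.1, -90.0]
contact_force: [0.2, 0.7, -0.7]
gripper_width: 0.0469
gripper_force: 25.0
```

```bash
python3 - <<'E'
from h import *
s=r.get_state();print(s['tcp_pos'],s['eef_rot'],s['joints'],s['gripper_width'],s['gripper_force'],s['contact_force'])
c=r.capture('side'); 
for q in r.tip_of('lid_top','side')[:3]: print(q, world(c,*q['at']))
p=s['tcp_pos']; u,v=proj(c,p); u,v=int(u),int(v)
cv2.imwrite('pics/s2.png',cv2.resize(c['pixels'][v-60:v+60,u-80:u+80,::-1],(640,480)))
go([.4503,.109,.173],-90,[.4638,-.2705,.173],-100)
E
```

```text
[0.44980645 0.10870132 0.17233926] [ 1.79898434e+02 -7.34812702e-02 -9.00027044e+01] [ 3.80679135e+01  4.11143613e+00 -3.10919480e+01 -5.84187361e-03
 -5.49218850e+01 -3.80673206e+01] 0.046868671292322577 24.9999042134732 [ 0.17070708  0.73089436 -0.67183179]
{'at': [265.3, 214.4], 'conf': 0.96} [0.45314153 0.10694935 0.17545272]
{'at': [346.6, 285.9], 'conf': 0.81} [0.35341881 0.04136091 0.02891949]
{'at': [287.8, 248.1], 'conf': 0.74} [0.49103979 0.00180708 0.02556908]
travel [ 0.759 -0.027 -0.   ] dr z 0.0278
```

View pics/s2.png

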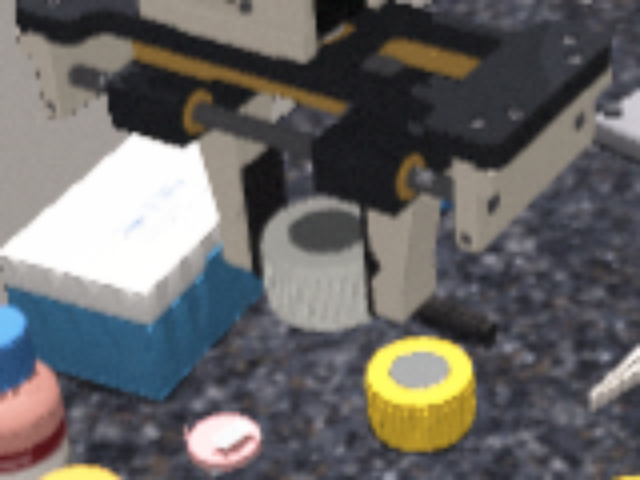

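White lid is held upright between the pads at (320,260). Moving over the can.

jog_arm:
  travel:
    - [0.1,0,0]
    - [0.21,-0.005,0]
    - [0.32,-0.01,0]
    - [0.43,-0.015,0]
    - [0.54,-0.02,0]
    - [0.65,-0.025,0]
    - [0.73,-0.027,0]
    - [0.759,-0.027,0]
    - [0.759,-0.027,0]
    - [0.759,-0.027,0]
  dr:
    - [0,0,0]
    - [0,0,0.01]
    - [0,0,0.02]
    - [0,0,0.028]
    - [0,0,0.028]
    - [0,0,0.028]
    - [0,0,0.028]
    - [0,0,0.028]
    - [0,0,0.028]
    - [0,0,0.028]
  claw: [0.4,0.4,0.4,0.4,0.4,0.4,0.4,0.4,0.4,0.4]

```text
time_s: 7.35
tcp_pos: [0.4637, -0.2697, 0.1732]
eef_rot: [180.0, 0.0, -100.0]
contact_force: [-0.4, 0.9, -0.1]
gripper_width: 0.0469
gripper_force: 25.0
```

```bash
python3 - <<'E'
from h import *
s=r.get_state();print(s['tcp_pos'],s['eef_rot'],s['joints'],s['contact_force'],s['moment'])
c=r.capture('side')
p,m=pts(c,(.4638,-.2705),.04,.09,.103);print(len(p),(p.min(0)+p.max(0))/2,p.max(0))
q,m2=pts(c,(.4638,-.2705),.032,.152,.176); print(len(q),(q.min(0)+q.max(0))/2,q.mean(0))
for t in ['lid_top','neck_top','neck_rim']:
  for k in r.tip_of(t,'side')[:3]: print(t,k, world(c,*k['at']))
u,v=map(int,proj(c,[.4638,-.2705,.13]))
cv2.imwrite('pics/s3.png',cv2.resize(c['pixels'][v-50:v+50,u-65:u+65,::-1],(780,600),interpolation=2))
for P in ([.4638,-.2705,.108],[.4638,-.2705,.1495]): print(np.array(proj(c,P))-[u-65,v-50])
E
```

```text
[ 0.46370219 -0.26972064  0.17321237] [ 1.79980477e+02  9.43979045e-03 -1.00049058e+02] [-9.24285432e+00  1.10360405e+01 -2.25990453e+01 -1.16641562e-02
 -5.63843032e+01 -7.99743362e-01] [-0.4246352   0.92773219 -0.13098532] [ 0.07357717 -0.00301245  0.01192906]
123 [ 0.46386136 -0.27151889  0.09647743] [ 0.48386465 -0.25002158  0.10295206]
274 [ 0.46540027 -0.26695331  0.16399512] [ 0.46273968 -0.25406967  0.16516318]
lid_top {'at': [368.2, 118.0], 'conf': 0.85} [ 0.46566412 -0.27239967  0.17648516]
lid_top {'at': [345.0, 284.0], 'conf': 0.78} [0.3582008  0.03757253 0.02778938]
lid_top {'at': [289.2, 252.9], 'conf': 0.71} [0.47975097 0.01460605 0.02815294]
neck_top {'at': [367.4, 148.7], 'conf': 0.82} [ 0.46179352 -0.26619186  0.1110041 ]
neck_rim {'at': [368.5, 151.1], 'conf': 0.71} [ 0.45792338 -0.2635261   0.10756184]
[65.33315121 59.95451911]
[66.12011847 41.77236362]
```

View pics/s3.png

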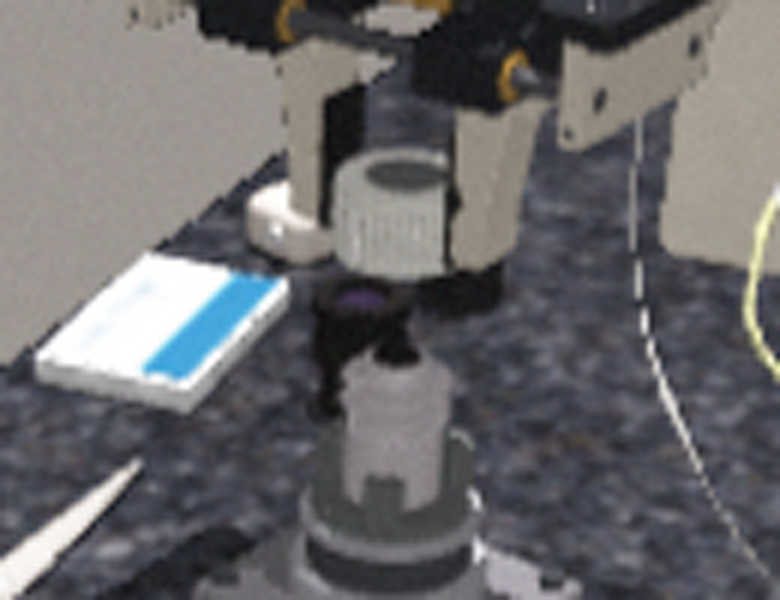

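Lid hangs centred over the neck (both near column 397). Lowering to light contact.

jog_arm:
  travel:
    - [0,0,0.04]
    - [0,0,0.07]
    - [0,0,0.08]
    - [0,0,0.088]
    - [0,0,0.094]
    - [0,0,0.1]
    - [0,0,0.104]
    - [0,0,0.106]
    - [0,0,0.106]
    - [0,0,0.106]
  dr:
    - [0,0,0]
    - [0,0,0]
    - [0,0,0]
    - [0,0,0]
    - [0,0,0]
    - [0,0,0]
    - [0,0,0]
    - [0,0,0]
    - [0,0,0]
    - [0,0,0]
  claw: [0.4,0.4,0.4,0.4,0.4,0.4,0.4,0.4,0.4,0.4]

```text
time_s: 8.8
tcp_pos: [0.4639, -0.2706, 0.1206]
eef_rot: [-180.0, -0.0, -100.1]
contact_force: [-1.0, 0.8, 3.2]
gripper_width: 0.0466
gripper_force: 25.0
```

```bash
cat > st.py <<'E'
from h import *
s=r.get_state()
for k in ['time_s','tcp_pos','eef_rot','contact_force','moment','gripper_width']: print(k,np.round(s[k],4))
print('q6',s['joints'][5].round(1))
c=r.capture('side')
for k in r.tip_of('neck_rim','side')[:1]+r.tip_of('lid_top','side')[:1]: print(k)
s=r.get_state();print(s['contact_force'].round(2),s['moment'].round(3))
E
python3 st.py
```

```text
time_s 8.8
tcp_pos [ 0.4639 -0.2706  0.1206]
eef_rot [-1.799736e+02 -6.200000e-03 -1.000756e+02]
contact_force [-0.9543  0.7953  3.1682]
moment [ 0.1923  0.1324 -0.0195]
gripper_width 0.0466
q6 -0.8
{'at': [368.9, 150.9], 'conf': 0.57}
{'at': [292.7, 253.6], 'conf': 0.75}
[-0.76 -0.45  3.04] [0.09  0.141 0.031]
```

jog_arm:
  travel:
    - [0,0,0.002]
    - [0,0,0.003]
    - [0,0,0.003]
    - [0,0,0.003]
    - [0,0,0.003]
    - [0,0,0.003]
    - [0,0,0.003]
    - [0,0,0.003]
    - [0,0,0.003]
    - [0,0,0.003]
  dr:
    - [0,0,0]
    - [0,0,-0.01]
    - [0,0,-0.02]
    - [0,0,-0.03]
    - [0,0,-0.04]
    - [0,0,-0.05]
    - [0,0,-0.06]
    - [0,0,-0.066]
    - [0,0,-0.066]
    - [0,0,-0.066]
  claw: [0.4,0.4,0.4,0.4,0.4,0.4,0.4,0.4,0.4,0.4]

```text
time_s: 10.2
tcp_pos: [0.4641, -0.2706, 0.119]
eef_rot: [-180.0, -0.0, -76.4]
contact_force: [0.1, 0.9, 4.7]
gripper_width: 0.0468
gripper_force: 25.0
```

```bash
python3 st.py
```

```text
time_s 10.2
tcp_pos [ 0.4641 -0.2706  0.119 ]
eef_rot [-1.799683e+02 -2.120000e-02 -7.636090e+01]
contact_force [0.0515 0.9437 4.704 ]
moment [ 0.1528 -0.1006 -0.0173]
gripper_width 0.0468
q6 23.0
{'at': [370.6, 153.1], 'conf': 0.64}
{'at': [346.5, 283.5], 'conf': 0.96}
[-0.08  0.76  4.01] [ 0.027 -0.199 -0.03 ]
```

jog_arm:
  travel:
    - [0,0,0]
    - [0,0,0]
    - [0,0,0]
    - [0,0,0]
    - [0,0,0]
    - [0,0,0]
    - [0,0,0]
    - [0,0,0]
    - [0,0,0]
    - [0,0,0]
  dr:
    - [0,0,-0.01]
    - [0,0,-0.02]
    - [0,0,-0.03]
    - [0,0,-0.04]
    - [0,0,-0.05]
    - [0,0,-0.06]
    - [0,0,-0.066]
    - [0,0,-0.066]
    - [0,0,-0.066]
    - [0,0,-0.066]
  claw: [0.4,0.4,0.4,0.4,0.4,0.4,0.4,0.4,0.4,0.4]

```text
time_s: 11.6
tcp_pos: [0.4636, -0.2705, 0.1188]
eef_rot: [180.0, 0.0, -52.6]
contact_force: [-1.2, -0.8, 4.4]
gripper_width: 0.0466
gripper_force: 25.0
```

```bash
python3 st.py
```

```text
time_s 11.6
tcp_pos [ 0.4636 -0.2705  0.1188]
eef_rot [ 1.799906e+02  8.700000e-03 -5.258960e+01]
contact_force [-1.2301 -0.7692  4.3841]
moment [ 0.0175  0.3508 -0.0259]
gripper_width 0.0466
q6 46.7
{'at': [368.3, 149.1], 'conf': 0.98}
{'at': [290.8, 249.9], 'conf': 0.92}
[-0.14  0.3   4.29] [-0.031  0.35  -0.049]
```

jog_arm:
  travel:
    - [0,0,0]
    - [0,0,0]
    - [0,0,0]
    - [0,0,0]
    - [0,0,0]
    - [0,0,0]
    - [0,0,0]
    - [0,0,0]
    - [0,0,0]
    - [0,0,0]
  dr:
    - [0,0,-0.01]
    - [0,0,-0.02]
    - [0,0,-0.03]
    - [0,0,-0.04]
    - [0,0,-0.05]
    - [0,0,-0.06]
    - [0,0,-0.066]
    - [0,0,-0.066]
    - [0,0,-0.066]
    - [0,0,-0.066]
  claw: [0.4,0.4,0.4,0.4,0.4,0.4,0.4,0.4,0.4,0.4]

```text
time_s: 13.0
tcp_pos: [0.4636, -0.2705, 0.1188]
eef_rot: [180.0, 0.0, -28.8]
contact_force: [-1.8, -0.6, 4.5]
gripper_width: 0.0467
gripper_force: 25.0
```

```bash
python3 st.py
```

```text
time_s 13.0
tcp_pos [ 0.4636 -0.2705  0.1188]
eef_rot [ 1.799912e+02  2.140000e-02 -2.882880e+01]
contact_force [-1.8169 -0.5839  4.4802]
moment [-0.3803  0.7607 -0.0191]
gripper_width 0.0467
q6 70.5
{'at': [369.6, 152.1], 'conf': 0.6}
{'at': [364.6, 144.2], 'conf': 0.73}
[-2.29 -0.25  4.6 ] [-0.408  0.839 -0.009]
```

jog_arm:
  travel:
    - [0,0,0]
    - [0,0,0]
    - [0,0,0]
    - [0,0,0]
    - [0,0,0]
    - [0,0,0]
    - [0,0,0]
    - [0,0,0]
    - [0,0,0]
    - [0,0,0]
  dr:
    - [0,0,-0.006]
    - [0,0,-0.012]
    - [0,0,-0.018]
    - [0,0,-0.024]
    - [0,0,-0.03]
    - [0,0,-0.036]
    - [0,0,-0.042]
    - [0,0,-0.042]
    - [0,0,-0.042]
    - [0,0,-0.042]
  claw: [0.4,0.4,0.4,0.4,0.4,0.4,0.4,0.4,0.4,0.4]

```text
time_s: 14.4
tcp_pos: [0.4633, -0.2704, 0.1185]
eef_rot: [-180.0, 0.1, -13.7]
contact_force: [-2.2, -2.5, -2.4]
gripper_width: 0.0467
gripper_force: 25.0
```

```bash
python3 st.py
```

```text
time_s 14.4
tcp_pos [ 0.4633 -0.2704  0.1185]
eef_rot [-1.799972e+02  5.920000e-02 -1.371770e+01]
contact_force [-2.2469 -2.5263 -2.3623]
moment [-1.1114  0.9106  0.0027]
gripper_width 0.0467
q6 85.6
{'at': [368.5, 147.1], 'conf': 0.86}
{'at': [366.1, 140.4], 'conf': 0.76}
[-2.6  -3.4  -1.85] [-1.094  1.037 -0.024]
```

Vertical load vanished: the lugs are over the entries. Lowering, easing sideways a little.

jog_arm:
  travel:
    - [-0.0012,0.002,0]
    - [-0.0012,0.002,0.002]
    - [-0.0012,0.002,0.004]
    - [-0.0012,0.002,0.006]
    - [-0.0012,0.002,0.008]
    - [-0.0012,0.002,0.01]
    - [-0.0012,0.002,0.01]
    - [-0.0012,0.002,0.01]
    - [-0.0012,0.002,0.01]
    - [-0.0012,0.002,0.01]
  dr:
    - [0,0,0]
    - [0,0,0]
    - [0,0,0]
    - [0,0,0]
    - [0,0,0]
    - [0,0,0]
    - [0,0,0]
    - [0,0,0]
    - [0,0,0]
    - [0,0,0]
  claw: [0.4,0.4,0.4,0.4,0.4,0.4,0.4,0.4,0.4,0.4]

```text
time_s: 15.8
tcp_pos: [0.4631, -0.2714, 0.114]
eef_rot: [-180.0, -0.0, -13.7]
contact_force: [1.1, 0.5, 3.2]
gripper_width: 0.0465
gripper_force: 25.0
```

```bash
python3 st.py
```

```text
time_s 15.8
tcp_pos [ 0.4631 -0.2714  0.114 ]
eef_rot [-1.799994e+02 -2.540000e-02 -1.367700e+01]
contact_force [1.0645 0.4743 3.1963]
moment [ 0.2405 -0.1616 -0.0466]
gripper_width 0.0465
q6 85.8
{'at': [369.4, 153.1], 'conf': 0.73}
{'at': [345.1, 284.5], 'conf': 0.78}
[0.49 0.31 2.67] [ 0.24  -0.271  0.025]
```

jog_arm:
  travel:
    - [0,0,0.001]
    - [0,0,0.002]
    - [0,0,0.002]
    - [0,0,0.002]
    - [0,0,0.002]
    - [0,0,0.003]
    - [0,0,0.003]
    - [0,0,0.003]
    - [0,0,0.003]
    - [0,0,0.003]
  dr:
    - [0,0,0]
    - [0,0,0.01]
    - [0,0,0.02]
    - [0,0,0.03]
    - [0,0,0.04]
    - [0,0,0.05]
    - [0,0,0.06]
    - [0,0,0.06]
    - [0,0,0.06]
    - [0,0,0.06]
  claw: [0.4,0.4,0.4,0.4,0.4,0.4,0.4,0.4,0.4,0.4]

```text
time_s: 17.2
tcp_pos: [0.4629, -0.2714, 0.1124]
eef_rot: [180.0, 0.0, -35.2]
contact_force: [0.0, -0.2, 4.6]
gripper_width: 0.0466
gripper_force: 25.0
```

```bash
python3 st.py
```

```text
time_s 17.2
tcp_pos [ 0.4629 -0.2714  0.1124]
eef_rot [ 1.799936e+02  2.200000e-03 -3.523280e+01]
contact_force [ 0.0293 -0.2123  4.5856]
moment [ 0.007   0.1018 -0.0288]
gripper_width 0.0466
q6 64.2
{'at': [368.5, 152.3], 'conf': 0.56}
{'at': [290.9, 251.2], 'conf': 0.98}
[ 0.15 -0.38  3.24] [-0.076  0.09   0.002]
```

jog_arm:
  travel:
    - [0,0,0]
    - [0,0,0.001]
    - [0,0,0.001]
    - [0,0,0.001]
    - [0,0,0.002]
    - [0,0,0.002]
    - [0,0,0.003]
    - [0,0,0.003]
    - [0,0,0.003]
    - [0,0,0.003]
  dr:
    - [0,0,0.01]
    - [0,0,0.02]
    - [0,0,0.03]
    - [0,0,0.04]
    - [0,0,0.05]
    - [0,0,0.06]
    - [0,0,0.07]
    - [0,0,0.08]
    - [0,0,0.08]
    - [0,0,0.08]
  claw: [0.4,0.4,0.4,0.4,0.4,0.4,0.4,0.4,0.4,0.4]

```text
time_s: 18.6
tcp_pos: [0.4629, -0.2713, 0.1108]
eef_rot: [180.0, 0.0, -64.0]
contact_force: [-0.3, 0.5, 2.5]
gripper_width: 0.0464
gripper_force: 25.0
```

```bash
python3 st.py
```

```text
time_s 18.6
tcp_pos [ 0.4629 -0.2713  0.1108]
eef_rot [ 1.799994e+02  3.500000e-03 -6.399480e+01]
contact_force [-0.2798  0.4863  2.476 ]
moment [ 0.1866 -0.0022 -0.011 ]
gripper_width 0.0464
q6 35.4
{'at': [368.8, 151.8], 'conf': 0.74}
{'at': [291.3, 251.1], 'conf': 0.9}
[-0.03  0.44  3.5 ] [ 0.193 -0.007  0.03 ]
```

jog_arm:
  travel:
    - [0,0,0]
    - [0,0,0.001]
    - [0,0,0.001]
    - [0,0,0.002]
    - [0,0,0.002]
    - [0,0,0.003]
    - [0,0,0.003]
    - [0,0,0.003]
    - [0,0,0.003]
    - [0,0,0.003]
  dr:
    - [0,0,0.01]
    - [0,0,0.02]
    - [0,0,0.03]
    - [0,0,0.04]
    - [0,0,0.05]
    - [0,0,0.06]
    - [0,0,0.065]
    - [0,0,0.065]
    - [0,0,0.065]
    - [0,0,0.065]
  claw: [0.4,0.4,0.4,0.4,0.4,0.4,0.4,0.4,0.4,0.4]

```text
time_s: 20.0
tcp_pos: [0.4631, -0.2713, 0.1094]
eef_rot: [-180.0, -0.0, -87.4]
contact_force: [1.2, 1.0, 4.9]
gripper_width: 0.0472
gripper_force: 25.0
```

```bash
python3 st.py
```

```text
time_s 20.0
tcp_pos [ 0.4631 -0.2713  0.1094]
eef_rot [-1.799846e+02 -9.000000e-04 -8.744620e+01]
contact_force [1.1529 1.0145 4.8974]
moment [ 0.474  -0.2905  0.0102]
gripper_width 0.0472
q6 12.0
{'at': [366.3, 152.5], 'conf': 0.58}
{'at': [290.2, 246.8], 'conf': 0.87}
[0.52 1.12 3.62] [ 0.514 -0.35   0.005]
```

jog_arm:
  travel:
    - [-0.001,-0.001,0]
    - [-0.001,-0.001,0]
    - [-0.001,-0.001,0.001]
    - [-0.001,-0.001,0.001]
    - [-0.001,-0.001,0.001]
    - [-0.001,-0.001,0.001]
    - [-0.001,-0.001,0.001]
    - [-0.001,-0.001,0.001]
    - [-0.001,-0.001,0.001]
    - [-0.001,-0.001,0.001]
  dr:
    - [0,0,0.005]
    - [0,0,0.01]
    - [0,0,0.015]
    - [0,0,0.02]
    - [0,0,0.025]
    - [0,0,0.03]
    - [0,0,0.03]
    - [0,0,0.03]
    - [0,0,0.03]
    - [0,0,0.03]
  claw: [0.4,0.4,0.4,0.4,0.4,0.4,0.4,0.4,0.4,0.4]

```text
time_s: 21.4
tcp_pos: [0.4634, -0.2708, 0.1088]
eef_rot: [180.0, 0.0, -98.3]
contact_force: [0.2, 0.2, 4.0]
gripper_width: 0.0467
gripper_force: 25.0
```

```bash
python3 st.py
```

```text
time_s 21.4
tcp_pos [ 0.4634 -0.2708  0.1088]
eef_rot [ 1.799977e+02  1.500000e-03 -9.827320e+01]
contact_force [0.1509 0.2328 4.016 ]
moment [ 0.2691 -0.0885  0.0565]
gripper_width 0.0467
q6 1.1
{'at': [366.7, 152.7], 'conf': 0.69}
{'at': [365.1, 143.7], 'conf': 0.89}
[-0.89  1.08  3.42] [ 0.289 -0.141 -0.032]
```

jog_arm:
  travel:
    - [0,0,0]
    - [0,0,0]
    - [0,0,0.001]
    - [0,0,0.001]
    - [0,0,0.001]
    - [0,0,0.001]
    - [0,0,0.001]
    - [0,0,0.001]
    - [0,0,0.001]
    - [0,0,0.001]
  dr:
    - [0,0,0.005]
    - [0,0,0.01]
    - [0,0,0.015]
    - [0,0,0.02]
    - [0,0,0.022]
    - [0,0,0.022]
    - [0,0,0.022]
    - [0,0,0.022]
    - [0,0,0.022]
    - [0,0,0.022]
  claw: [0.4,0.4,0.4,0.4,0.4,0.4,0.4,0.4,0.4,0.4]

```text
time_s: 22.8
tcp_pos: [0.4635, -0.2708, 0.1084]
eef_rot: [-180.0, -0.0, -106.2]
contact_force: [1.2, 0.4, 2.9]
gripper_width: 0.0463
gripper_force: 25.0
```

```bash
python3 st.py
```

```text
time_s 22.8
tcp_pos [ 0.4635 -0.2708  0.1084]
eef_rot [-1.799888e+02 -1.300000e-03 -1.061926e+02]
contact_force [1.2224 0.435  2.8622]
moment [ 0.2186 -0.5146  0.1037]
gripper_width 0.0463
q6 -6.8
{'at': [368.6, 152.0], 'conf': 0.79}
{'at': [346.2, 286.0], 'conf': 0.59}
[1.28 1.17 2.67] [ 0.232 -0.568  0.022]
```

jog_arm:
  travel:
    - [0,0,0]
    - [0,0,0]
    - [0,0,0.0005]
    - [0,0,0.0005]
    - [0,0,0.0005]
    - [0,0,0.0005]
    - [0,0,0.0005]
    - [0,0,0.0005]
    - [0,0,0.0005]
    - [0,0,0.0005]
  dr:
    - [0,0,0.005]
    - [0,0,0.01]
    - [0,0,0.015]
    - [0,0,0.017]
    - [0,0,0.017]
    - [0,0,0.017]
    - [0,0,0.017]
    - [0,0,0.017]
    - [0,0,0.017]
    - [0,0,0.017]
  claw: [0.4,0.4,0.4,0.4,0.4,0.4,0.4,0.4,0.4,0.4]

```text
time_s: 24.2
tcp_pos: [0.4636, -0.2708, 0.1082]
eef_rot: [-180.0, 0.0, -112.3]
contact_force: [3.5, 1.1, 2.7]
gripper_width: 0.0469
gripper_force: 25.0
```

```bash
python3 st.py; python3 - <<'E'
from h import *
m=[]
for i in range(4): r.capture('top'); s=r.get_state(); m.append(np.r_[s['contact_force'],s['moment']])
print(np.mean(m,0).round(3))
E
```

```text
time_s 24.2
tcp_pos [ 0.4636 -0.2708  0.1082]
eef_rot [-1.799839e+02  2.800000e-03 -1.123133e+02]
contact_force [3.4934 1.1475 2.7472]
moment [ 0.478  -1.3775  0.1242]
gripper_width 0.0469
q6 -13.0
{'at': [367.3, 158.6], 'conf': 0.7}
{'at': [369.4, 147.7], 'conf': 0.82}
[2.67 1.8  3.49] [ 0.499 -1.434  0.136]
[ 3.542  1.547  3.841  0.479 -1.44   0.096]
```

jog_arm:
  travel:
    - [-0.0013,-0.0012,0]
    - [-0.0013,-0.0012,0]
    - [-0.0013,-0.0012,0]
    - [-0.0013,-0.0012,0]
    - [-0.0013,-0.0012,0]
    - [-0.0013,-0.0012,0]
    - [-0.0013,-0.0012,0]
    - [-0.0013,-0.0012,0]
    - [-0.0013,-0.0012,0]
    - [-0.0013,-0.0012,0]
  dr:
    - [0,0,0.003]
    - [0,0,0.006]
    - [0,0,0.009]
    - [0,0,0.012]
    - [0,0,0.014]
    - [0,0,0.014]
    - [0,0,0.014]
    - [0,0,0.014]
    - [0,0,0.014]
    - [0,0,0.014]
  claw: [0.4,0.4,0.4,0.4,0.4,0.4,0.4,0.4,0.4,0.4]

```text
time_s: 25.8
tcp_pos: [0.4641, -0.2704, 0.1081]
eef_rot: [180.0, -0.0, -117.4]
contact_force: [1.1, -2.6, 4.7]
gripper_width: 0.0465
gripper_force: 25.0
```

```bash
python3 - <<'E'
from h import *
m=[]
for i in range(4): r.capture('top'); s=r.get_state(); m.append(np.r_[s['contact_force'],s['moment']])
print(np.mean(m,0).round(3),s['tcp_pos'],s['eef_rot'],s['time_s'])
E
```

```text
[ 1.033 -1.924  4.133 -0.598 -0.401  0.215] [ 0.46414166 -0.27042456  0.10808236] [ 1.79990721e+02 -3.33772355e-03 -1.17357816e+02] 26.0
```

Torque rises at the spring's own rate (0.21 N m, 0.18 rad), so the lid is bound at the expected angle (94° after the drop) and height. Easing the twist back, then releasing.

jog_arm:
  travel:
    - [0,0,0]
    - [0,0,0]
    - [0,0,0]
    - [0,0,0]
    - [0,0,0]
    - [0,0,0]
    - [0,0,0]
    - [0,0,0]
    - [0,0,0]
    - [0,0,0]
  dr:
    - [0,0,-0.006]
    - [0,0,-0.012]
    - [0,0,-0.02]
    - [0,0,-0.02]
    - [0,0,-0.02]
    - [0,0,-0.02]
    - [0,0,-0.02]
    - [0,0,-0.02]
    - [0,0,-0.02]
    - [0,0,-0.02]
  claw: [0.4,0.4,0.4,0.4,0.4,0.6,0.75,0.75,0.75,0.75]

```text
time_s: 27.25
tcp_pos: [0.4642, -0.2704, 0.108]
eef_rot: [180.0, 0.0, -110.2]
contact_force: [0.7, -0.2, 0.2]
gripper_width: 0.0656
gripper_force: 0.0
```

jog_arm:
  travel:
    - [0,0,-0.02]
    - [0,0,-0.06]
    - [0,0,-0.12]
    - [0,0,-0.2]
    - [0,0,-0.3]
    - [0,0,-0.3]
    - [0,0,-0.3]
    - [0,0,-0.3]
    - [0,0,-0.3]
    - [0,0,-0.3]
  dr:
    - [0,0,0]
    - [0,0,0]
    - [0,0,0]
    - [0,0,0]
    - [0,0,0]
    - [0,0,0]
    - [0,0,0]
    - [0,0,0]
    - [0,0,0]
    - [0,0,0]
  claw: [0.75,0.75,0.75,0.75,0.75,0.75,0.75,0.75,0.75,0.75]

```text
time_s: 28.5
tcp_pos: [0.4641, -0.2704, 0.2575]
eef_rot: [179.9, -0.0, -110.2]
contact_force: [-0.0, -0.6, 0.3]
gripper_width: 0.0658
gripper_force: 0.0
```

```bash
python3 - <<'E'
from h import *
s=r.get_state();print(s['time_s'],s['contact_force'])
c=r.capture('side')
p,m=pts(c,(.4638,-.2705),.018,.1,.14);print(len(p),np.percentile(p[:,2],[5,25,50,75,95]),(p.min(0)+p.max(0))/2)
b=c['range_z']
for k in r.tip_of('lid_top','side')[:4]: print(k, world(c,*k['at']))
u,v=map(int,proj(c,[.4638,-.2705,.11]))
cv2.imwrite('pics/s4.png',cv2.resize(c['pixels'][v-50:v+50,u-65:u+65,::-1],(780,600),interpolation=2))
E
```

```text
28.5 [-0.04770036 -0.57083657  0.28750574]
109 [0.11300866 0.11407555 0.11460003 0.11488416 0.11596639] [ 0.46386154 -0.27011937  0.11337733]
{'at': [288.7, 250.1], 'conf': 0.69} [0.4851217  0.00788979 0.02759845]
{'at': [366.2, 146.5], 'conf': 0.64} [ 0.4660508  -0.26924491  0.11373987]
{'at': [345.9, 285.9], 'conf': 0.55} [0.35438288 0.04194009 0.02896061]
```

View pics/s4.png

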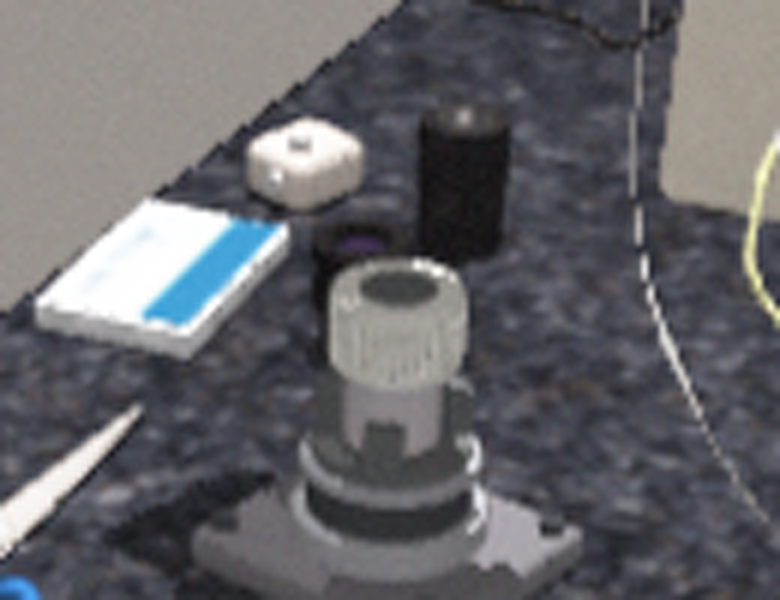

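The lid sits level on the can at (400,320), gripper clear; I check its height once with the top camera.

```bash
python3 - <<'E'
from h import *
for n in ['side','top']:
  P=[];T=[]
  for i in range(4):
    c=r.capture(n)
    p,m=pts(c,(.4638,-.2705),.018,.1,.14)
    t,m=pts(c,(.482,.006),.018,.015,.04)
    P.append(np.median(p[:,2]) if len(p) else np.nan);T.append(np.median(t[:,2]) if len(t) else np.nan)
  print(n,np.mean(P),'yellow lid ref',np.mean(T),len(p))
E
```

```text
side 0.1145295404147012 yellow lid ref 0.027930034118838626 109
top 0.11363504562129159 yellow lid ref nan 108
```

```bash
python3 -c "
from plant import r
print(r.close_job())"
```

```text
the job is handed in; nothing more can be done
None
```

The white lid is screwed fully home on the can and released: its top measures about 113.6 mm above the table against 113.7 mm expected. By the force readings it was never forced, the gripper is clear of it, and the job was handed in after about 29 s of the 58 s allowed.

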